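# Tap the aluminium block home in the drilling jig

### The job

Pick up the brass drift and, with its end, gently tap the aluminium block along the jig's channel: about halfway in first, then draw the drift clear for a moment, then on until the block meets the stop hidden under the cover, its near end flush with the ends of the rails. Keep fingers and arm off the block and leave the look-alike steel bar alone. Finally lay the drift back down flat on the bench top, without dropping it.

Things in the scene. Friction and masses are not known exactly. Their poses are not given: they have to be found in the camera images.
- drift: Brass (yellow) square bar, 22 x 22 x 140 mm, 0.55 kg, lying on a thin blue mat (no height) at the robot's right, its length within 12 degrees of world y. Origin at the bar's centre, 11 mm above the bench; its y axis runs along its length. Two more bars of this size, one steel, one dark wood, lie beside it in any order, about 105 mm from centre to centre.
- steel_bar: The look-alike steel (grey) square bar, 22 x 22 x 140 mm, not to be used or moved. Origin at its centre, y axis along its length.
- block: Aluminium block, 50 mm (its x) x 100 mm (its y) x 34 mm high, 0.3 to 0.6 kg, loose on the jig's base plate, its far end in the channel, its near (-y) end 40 to 60 mm out of the rails. It slides under 1.5 to 4 N and stays where left. Origin: centre of its underside.
- jig: Green jig bolted to the bench. Origin: centre of underside. Tap along its +y (within 12 degrees of world +y). Base 130 (x) x 200 (y) x 10 mm; two dark rails, tops 48 mm up, y -25 to +95 mm, 54 mm apart about x = 0. Stop face at y = +75 mm under a green cover (y +30 to +100 mm, 62 mm high). Block home: its origin at jig (0, 25, 10) mm, its near end at y = -25 mm, flush with the rails' ends.
Mind the look-alikes: they are no part of the job. What is shaped like the drift but orange is not meant.

How it is judged:
On the way, in this order (a step that is already met when the one before it is completed fails the run):
1. the brass drift is picked up (height (world z) of drift above 0.022 m and contact force between the fingers and drift above 1 N), for 0.1 s.
2. the block has been tapped part of the way (at least 8 mm in, still more than 12 mm short of the stop) and rests there with the drift off it (distance of block from where it was at the start of the episode above 0.008 m and y of block in the frame of jig below 0.013 m and contact force between drift and block below 0.1 N and linear speed of block below 0.01 m/s), for 0.1 s.
3. the block is tapped home, within 10 mm of the stop, while the drift is held (y of block in the frame of jig above 0.015 m and contact force between the fingers and drift above 1 N and height (world z) of drift above 0.018 m), for 0.1 s.
At the end, for the whole second after the job is handed in: The block lies flat in the channel, within 10 mm of the stop and 10 degrees of the channel's line, at rest; the drift lies flat on the bench top (its centre below 16 mm), released and at rest (y of block in the frame of jig between 0.015 and 0.035 m and z of block in the frame of jig below 0.015 m and angle between the y axis of block and the y axis of jig, either way round below 0.18 rad and linear speed of each of block, drift below 0.01 m/s and height (world z) of drift between 0 and 0.016 m); the robot touches nothing.
It fails at once if fingers or arm push the block (over 1 N) (contact force between any of the fingers, the arm and block above 1 N).
It fails at once if the block is struck hard: driven faster than 0.4 m/s or pressed with over 60 N by the drift (linear speed of block above 0.4 m/s or contact force between drift and block above 60 N).
It fails at once if the steel bar is moved more than 30 mm or touches the block (distance of steel_bar from where it was at the start of the episode above 0.03 m or contact force between steel_bar and block above 0.5 N).
It fails at once if the drift is dropped (falls freely faster than 0.6 m/s, about 20 mm) (linear speed of drift above 0.6 m/s and contact force between the fingers and drift below 0.1 N).
It also fails if it takes over 56 s, if anything falls off the work surface, if the arm or the gripper's body presses on something with over 40 N, if the wrist force passes 120 N, or if a joint passes its speed limit or range.

### The arm

A 6-joint arm with a two-finger parallel gripper is mounted at the origin on the work surface. World frame = base frame: x ahead of the robot, y to its left, z up, the work surface at z = 0. Lengths are in m, angles in rad, forces in N, time in s.
With the tool pointing down it reaches from about 0.325 to 0.775 m from the base axis. Payload 5.5 kg.
Tool frame: the origin (TCP) lies on the centre line of the jaws, within the pads' length; the fingertips stand 22 mm ahead of it and the grasp point (between the pads) lies 3 mm ahead of it (bot.tip_reach is the distance from the TCP to the fingertips, in m); z points along the fingers, y is the line along which they close (so a half turn about z gives the same grasp; the last joint's range is limited). The gripper opens to 85 mm and grips with 20 to 120 N. Pads are 22 mm wide; open, the fingers measure 114 mm over their backs; the gripper's body (76 mm by 85 mm) begins 54 mm behind the grasp point. The pads swing forward as they close: fully open they stand 13 mm farther back than shut.
Start: joints at [1.197, 0.091, 1.231, -0, 1.82, -0.057], TCP at [0.187, 0.57, 0.253] pointing down, gripper open.
Joint ranges: [-2.87, 2.87], [-0.86, 2.18], [0.17, 2.46], [-1.51, 4.65], [0.06, 2.69], [-2.65, 2.65]. Speed limits (rad/s): [2.57, 2.57, 3.01, 3.14, 3.14, 3.14].

### API

Orientations are given as [roll, pitch, yaw] about the fixed x, y, z axes, in that order (R = Rz(yaw) Ry(pitch) Rx(roll)).
In Python, from plant import bot gives the robot as it stands.
- The arm moves only by the tool jog_arm, never from a script. Its argument "plan" is a list of rows, each a list of 7 numbers: the shift along the tool's x, y, z in cm, then the turn, a rotation vector about the tool's x, y, z in degrees, then the opening, from 0 (shut) to 1 (fully open). A call has exactly 5 rows; each row shifts and turns the commanded pose from where the row before left it, along the tool's axes as they then stand; what a row does not reach is not made up. A row lasts 1/10 s, in which the tool goes at most 50 mm and 8.59 degrees, less where a joint would pass 70% of its speed; a pose out of reach is approached as far as the arm can. A call with a gripper value outside its range is refused whole. The fingers move at their own pace and stop on an object; "force" is the grip in N (left out, the last holds). Time passes only in rows, so rows that do not move let the fingers close, or fill a call up. It gives the time, the measured TCP pose, the force, the opening and the grip force at its end, in the units of the state.
- bot.get_state(): the state, without advancing time (a new reading comes with each control period).
- bot.get_image(name): name is "scene" or "side" or "wrist"; returns (picture, depth): 400x640x3 uint8, red, green, blue; 400x640 float32, m along the optical axis (not along the pixel's ray), 0 where there is no reading.
- bot.calibration(name): a dict with "fx", "fy", "cx", "cy" (pixels), "rvec" (rotation vector, rad) and "tvec" (3), from world to camera coordinates, as OpenCV has them. Camera axes: x right, y down, z forward; pixel columns grow to the right and rows downward; lengths in m; the calibration is good to about 2 mm. A picture is of the moment at which its call begins: read the wrist's pose just before it. calibration takes no time and is no camera call; for the wrist camera it gives the pose at the moment of the call.
- bot.job_done(): hands the job in; it is judged then, once.
The state is a dict: "time_s": time; "qpos": joint angles; "dq": joint speeds; "tau": joint torques, N m; "eef_pos": TCP position; "tcp_rot": TCP orientation; "ft_force": force on the tool from outside, world axes, zero at the start; "moment": the same for the moment, N m; "width": finger opening in m; "finger_force": force on a finger pad.
Only numpy, scipy, OpenCV 4.12 (cv2) and the standard library are available. Lean on these libraries where they do the work, as an engineer would, in place of code of your own. Each camera call takes 0.05 s, during which the arm holds its last target. There are 200 camera calls.

## Working session

There is one attempt and no reset: what is moved stays moved. The work goes in short steps, Python scripts to look and compute and a tool call to move; the robot and the scene stay as the last step left them, time stands still between calls to the robot, and variables do not carry over. Pictures are saved under pics/ and viewed, at most 12 in all, crops included, and the job is handed in when it is done.

Besides the shell and the picture viewer there is one more tool, called after "Request:" as a command line: name --pt "numbers of a row" for each row, then --argument value for the rest. jog_arm: Moves the arm, as the interface text tells. Its arguments: {"type":"object","properties":{"plan":{"type":"array","items":{"type":"array","items":{"type":"number"}}},"force":{"type":"number"}},"required":["plan"]}

```bash
mkdir -p pics; ls; cat > h.py <<'E'
import numpy as np, cv2
from scipy.spatial.transform import Rotation as R
from plant import bot
def cal(n):
    c=bot.calibration(n); K=np.array([[c['fx'],0,c['cx']],[0,c['fy'],c['cy']],[0,0,1]]); return K,cv2.Rodrigues(np.array(c['rvec'],float))[0],np.array(c['tvec'],float).ravel()
def cloud(n,d,c=None):
    K,Rm,t=c or cal(n); v,u=np.mgrid[:400,:640]
    p=np.stack([(u-K[0,2])/K[0,0]*d,(v-K[1,2])/K[1,1]*d,d],-1); return (p-t)@Rm
def shot(n,f):
    c=cal(n); im,d=bot.get_image(n); cv2.imwrite(f'pics/{f}.png',im[:,:,::-1]); np.savez(f'pics/{f}.npz',im=im,d=d,P=cloud(n,d,c),K=c[0],R=c[1],t=c[2]); return im,d
def tri(obs):  # obs: list of (npzname,u,v) -> world point
    A=[];b=[]
    for f,u,v in obs:
        z=np.load(f'pics/{f}.npz'); r=z['R'].T@np.linalg.inv(z['K'])@[u,v,1]; r/=np.linalg.norm(r); C=-z['R'].T@z['t']; M=np.eye(3)-np.outer(r,r); A.append(M); b.append(M@C)
    x=np.linalg.solve(sum(A),sum(b)); return x
E
python3 - <<'E'
from h import *
for n in ['scene','side']:
    shot(n,n+'0')
s=bot.get_state(); print(s)
a=cv2.imread('pics/scene0.png');b=cv2.imread('pics/side0.png')
for n in ['scene','side']: K,r,t=cal(n); print(n,K[0,0],-r.T@t, r[2])
E
```

```text
pics
{'time_s': 0.1, 'qpos': array([ 1.19729914e+00,  9.18030713e-02,  1.23178135e+00,  1.04122795e-05,
        1.81979305e+00, -5.67131932e-02]), 'dq': array([ 4.09714725e-05, -2.26497634e-03, -2.76265213e-03, -4.70213067e-04,
       -2.09890703e-03, -7.95685262e-04]), 'tau': array([ 1.98908892e-03, -4.60210240e+01, -4.19219756e+01, -1.86073868e-05,
        1.05467680e-02, -4.29644638e-05]), 'eef_pos': array([0.18683523, 0.56994364, 0.25224326]), 'tcp_rot': array([-3.13981128e+00, -1.11248045e-04,  2.82481112e+00]), 'ft_force': array([-0.14384739, -0.2251494 , -0.39063748]), 'moment': array([ 8.33638566e-02, -2.97272047e-06,  5.81405381e-03]), 'finger_force': 0.0, 'width': 0.08508105081453038}
scene 472.0980740336237 [1.25776806 0.04833698 0.62479405] [-0.75841807 -0.10114009 -0.64387321]
side 397.106963990795 [ 0.4133429  -0.66327151  0.62089559] [ 0.19364634  0.71511457 -0.6716489 ]
```

View pics/scene0.png

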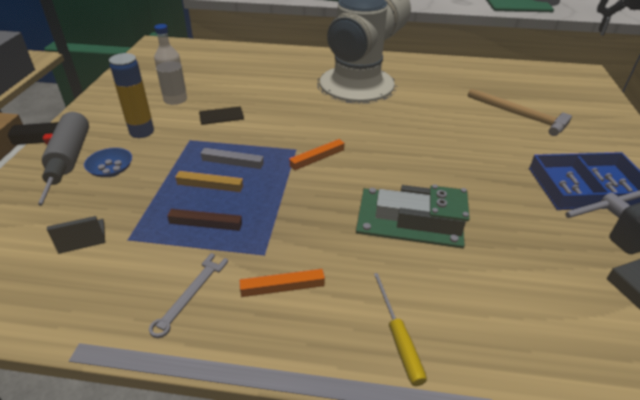

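View pics/side0.png

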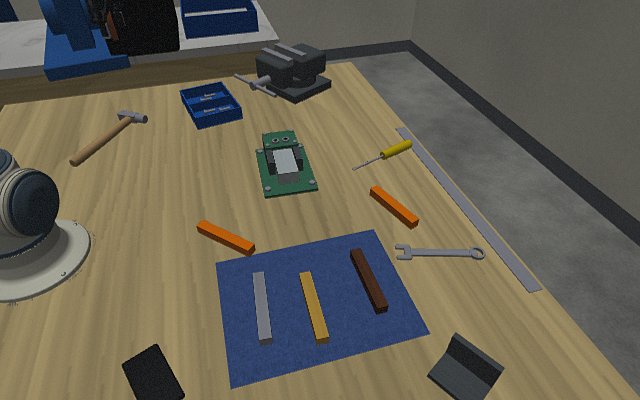

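The scene view shows brass in the middle of the mat at (210,181), steel at (232,158), wood at (205,219), and the block in the jig at about (403,203). In the side view the brass is at (314,306) and the block at (286,162). I'll measure them with depth from both views.

```bash
python3 - <<'E'
from h import *
boxes={'scene0':{'drift':(170,168,250,195),'steel':(196,145,268,170),'jig':(350,180,475,248)},'side0':{'drift':(296,268,332,346),'steel':(248,268,275,346),'jig':(250,128,322,200)}}
def rect(p):
    (c,s,a)=cv2.minAreaRect((p[:,:2]*1000).astype(np.float32)); return np.round(c,1),np.round(s,1),round(a,1)
for f,B in boxes.items():
    z=np.load(f'pics/{f}.npz'); im=z['im'];P=z['P'];hsv=cv2.cvtColor(im,cv2.COLOR_RGB2HSV)
    for k,(a,b,c,d) in B.items():
        h=hsv[b:d,a:c].reshape(-1,3).astype(int); p=P[b:d,a:c].reshape(-1,3); ok=z['d'][b:d,a:c].ravel()>0
        H,S,V=h.T
        if k=='drift': m=(H>10)&(H<30)&(S>130)
        elif k=='steel': m=(S<90)
        if k!='jig':
            q=p[m&ok]; top=np.percentile(q[:,2],80); t=q[abs(q[:,2]-top)<.004]; print(f,k,len(q),'topz',top.round(4),'zmed',np.median(t[:,2]).round(4),rect(t),t.mean(0).round(4))
        else:
            g=ok&(H>40)&(H<90)&(S>80)
            print('green z hist',np.histogram(p[g][:,2],bins=np.arange(-.01,.08,.005))[0])
            q=p[g&(p[:,2]<.02)]; print('base',rect(q),np.median(q[:,2]))
            q=p[g&(p[:,2]>.052)]; print('cover',len(q),rect(q),np.median(q[:,2]))
            bl=ok&(S<60)&(V>110)&(p[:,2]>.03); q=p[bl]; print('block',len(q),rect(q),np.median(q[:,2]),q.mean(0))
# enlarged crops
a=cv2.imread('pics/scene0.png')[175:255,345:480]; b=cv2.imread('pics/side0.png')[120:205,240:330]
a=cv2.resize(a,None,fx=5.5,fy=5.5,interpolation=2)[:440]; 
b=cv2.resize(b,None,fx=5.5,fy=5.5,interpolation=2)
cv2.imwrite('pics/cropa.png',a);cv2.imwrite('pics/cropb.png',b)
E
```

```text
scene0 drift 447 topz 0.0225 zmed 0.0217 (array([ 519.7, -271.7]), array([136.4,  22.8]), 86.5) [ 0.5201 -0.2711  0.0216]
scene0 steel 985 topz 0.0217 zmed 0.0216 (array([ 429.2, -248.8]), array([139.8,  28.7]), 85.0) [ 0.4306 -0.2484  0.0214]
green z hist [  0   0   0 517 328   0   0   0   0   0   0   0 122 371   0   0   0]
base (array([597.1, 121.9]), array([217.3, 100.5]), 58.8) 0.009694377175916676
cover 493 (array([564.3, 208.4]), array([61.7, 77.7]), 87.1) 0.05568765437842802
block 935 (array([556.3, 159.9]), array([166.1,  79.6]), 87.3) 0.04374923121293709 [0.55687587 0.13080082 0.04482257]
side0 drift 939 topz 0.0227 zmed 0.0219 (array([ 513.1, -273.1]), array([140.1,  21.8]), 88.2) [ 0.5129 -0.2789  0.0219]
side0 steel 934 topz 0.0228 zmed 0.0219 (array([ 425.5, -248.3]), array([141.3,  21.9]), 85.4) [ 0.4251 -0.2538  0.0219]
green z hist [  0   0  12 502 652   5   0   0   0   0   1   7  72 336   0   0   0]
base (array([553.5, 142.3]), array([201. , 129.1]), 86.8) 0.010174563879860838
cover 398 (array([556.5, 207. ]), array([73.3, 85.6]), 84.9) 0.05615482269287339
block 498 (array([555.2, 159. ]), array([164.1,  77.4]), 87.3) 0.04440047280909659 [0.55237295 0.13047541 0.04545161]
```

View pics/cropa.png

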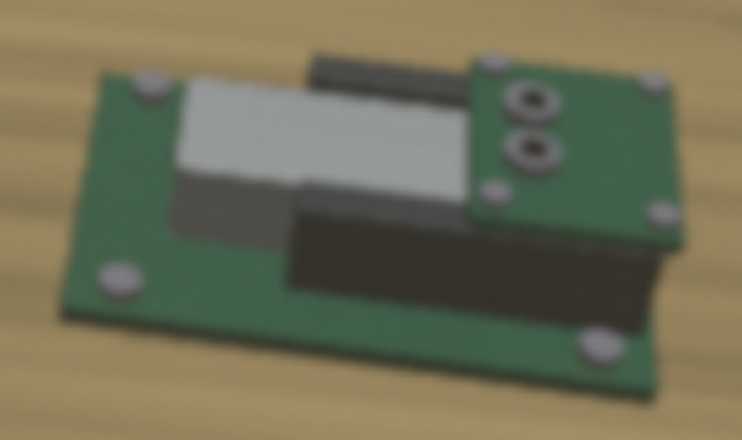

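View pics/cropb.png

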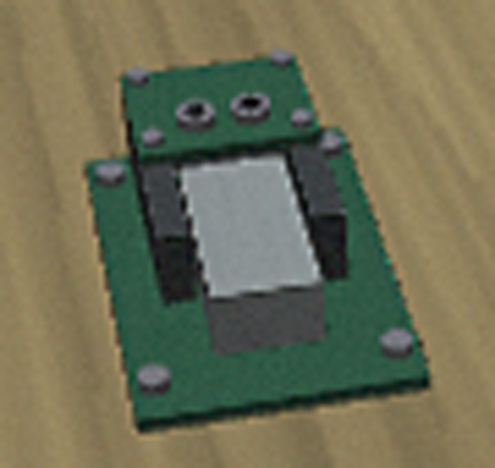

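The crops show the block's near top corners at (187,80) and (178,170) in the scene crop, and (205,297) and (322,278) in the side crop. Rails and base corners are also clear. I'll triangulate these and make a crop of the bars.

```bash
cat >> h.py <<'E'
def tc(a,b,oa,ob,s):
    f=lambda p,o:((p[0]+.5)/s-.5+o[0],(p[1]+.5)/s-.5+o[1])
    return tri([('scene0',*f(a,oa)),('side0',*f(b,ob))])
E
python3 - <<'E'
from h import *
pts={'blk near -x':((187,80),(205,297)),'blk near +x':((178,170),(322,278)),'rail-x outer':((318,57),(160,240)),'rail-x inner':((308,85),(193,233)),'rail+x inner':((300,182),(316,213)),'rail+x outer':((290,212),(346,212)),'base -x':((103,72),(140,425)),'base +x':((65,312),(428,380)),'cover near -x':((472,57),(142,160)),'cover near+x':((470,222),(320,132))}
for k,(a,b) in pts.items(): print(k,(tc(a,b,(345,175),(240,120),5.5)*1000).round(1))
z=np.load('pics/side0.npz');h=cv2.cvtColor(z['im'],cv2.COLOR_RGB2HSV).astype(int)
a=cv2.resize(cv2.imread('pics/scene0.png')[164:200,165:255],None,fx=8,fy=8,interpolation=2)
b=cv2.resize(cv2.imread('pics/side0.png')[265:350,290:340],None,fx=6,fy=6,interpolation=2)
o=np.zeros((600,730,3),np.uint8);o[:288,:720]=a; b=cv2.rotate(b,cv2.ROTATE_90_COUNTERCLOCKWISE); o[295:595,:510]=b
cv2.imwrite('pics/cropd.png',o); print(bot.tip_reach)
E
```

```text
blk near -x [524.7  80.4  41. ]
blk near +x [576.1  78.8  42. ]
rail-x outer [512.2 124.9  44.8]
rail-x inner [527.7 122.3  45.7]
rail+x inner [583.2 119.2  47.6]
rail+x outer [596.9 116.6  46.6]
base -x [485.4  48.8   6.7]
base +x [613.4  44.5   4. ]
cover near -x [514.4 177.8  52.6]
cover near+x [599.2 174.7  51.9]
0.022
```

View pics/cropd.png

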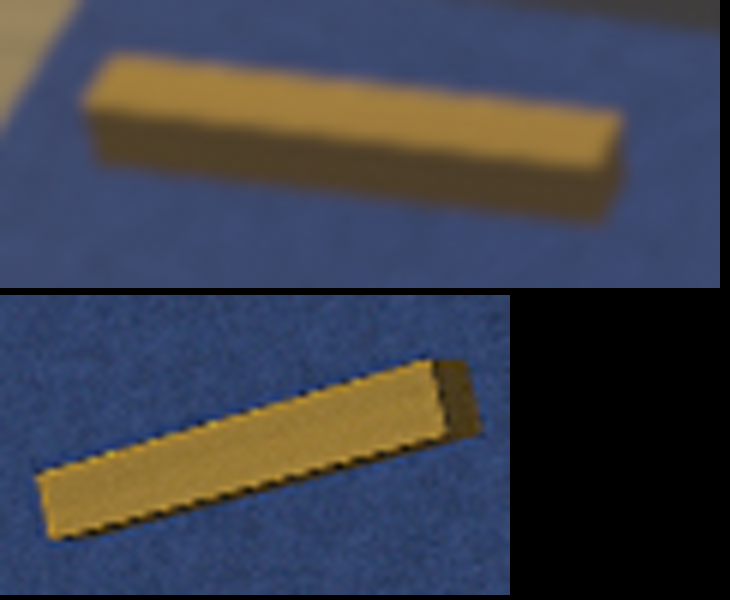

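Both drift views are clear: the top-face corners in the scene crop are (118,53), (623,112), (600,166) and (85,105). In the rotated side crop they are (448,435), (430,360), (52,540) and (38,475).

```bash
python3 - <<'E'
from h import *
f=lambda p,o,s:((p[0]+.5)/s-.5+o[0],(p[1]+.5)/s-.5+o[1])
S=[(118,53),(85,105),(623,112),(600,166)];D=[(159,448),(234,430),(54,52),(119,38)]
q=[]
for a,b in zip(S,D): q.append(tri([('scene0',*f(a,(165,164),8)),('side0',*f(b,(290,265),6))])*1000); print(q[-1].round(1))
q=np.array(q); print(q.mean(0).round(1)); d=q[2:].mean(0)-q[:2].mean(0); print(np.linalg.norm(d),np.degrees(np.arctan2(d[1],d[0])))
s=bot.get_state(); r=R.from_euler('xyz',s['tcp_rot']).as_matrix(); print(r.round(3))
E
```

```text
[ 500.5 -341.5   19.9]
[ 522.2 -342.1   19.3]
[ 505.5 -202.6   20.2]
[ 527.  -202.8   19.4]
[ 513.8 -272.2   19.7]
139.22388552393363 87.99723433824897
[[-0.95   0.312 -0.001]
 [ 0.312  0.95  -0.002]
 [ 0.    -0.002 -1.   ]]
```

Drift centre is at about (514, -272) mm with yaw -2° from world y. The jig axis is about -3°, and the block's near end is at (550, 80). I'll turn the tool first.

Request:
jog_arm --pt "0 0 0 0 0 7.4 1" --pt "0 0 0 0 0 7.4 1" --pt "0 0 0 0 0 7.4 1" --pt "0 0 0 0 0 7.4 1" --pt "0 0 0 0 0 7.4 1"

```text
time_s: 0.6
eef_pos: [0.1869, 0.57, 0.2526]
tcp_rot: [-3.141, 0.001, 2.174]
ft_force: [-0.0, 0.5, 0.4]
width: 0.0854
finger_force: 0.0
```

Request:
jog_arm --pt "0 0 0 0 0 7.4 1" --pt "0 0 0 0 0 7.4 1" --pt "0 0 0 0 0 7.4 1" --pt "0 0 0 0 0 7.4 1" --pt "0 0 0 0 0 7.4 1"

```text
time_s: 1.1
eef_pos: [0.1869, 0.57, 0.2526]
tcp_rot: [-3.141, 0.001, 1.528]
ft_force: [-1.0, -0.9, 0.5]
width: 0.0853
finger_force: 0.0
```

Request:
jog_arm --pt "-4.1 1.8 0 0 0 0 1" --pt "-4.1 1.8 0 0 0 0 1" --pt "-4.1 1.8 0 0 0 0 1" --pt "-4.1 1.8 0 0 0 0 1" --pt "-4.1 1.8 0 0 0 0 1"

```text
time_s: 1.6
eef_pos: [0.2693, 0.3602, 0.2527]
tcp_rot: [-3.141, 0.001, 1.534]
ft_force: [1.2, 0.4, -0.4]
width: 0.0854
finger_force: 0.0
```

Request:
jog_arm --pt "-4.1 1.8 0 0 0 0 1" --pt "-4.1 1.8 0 0 0 0 1" --pt "-4.1 1.8 0 0 0 0 1" --pt "-4.1 1.8 0 0 0 0 1" --pt "-4.1 1.8 0 0 0 0 1"

```text
time_s: 2.1
eef_pos: [0.3515, 0.152, 0.253]
tcp_rot: [3.142, -0.0, 1.534]
ft_force: [0.9, 0.9, 0.1]
width: 0.0854
finger_force: 0.0
```

Request:
jog_arm --pt "-4.1 1.8 0 0 0 0 1" --pt "-4.1 1.8 0 0 0 0 1" --pt "-4.1 1.8 0 0 0 0 1" --pt "-4.1 1.8 0 0 0 0 1" --pt "-4.1 1.8 0 0 0 0 1"

```text
time_s: 2.6
eef_pos: [0.4338, -0.0565, 0.253]
tcp_rot: [-3.142, -0.0, 1.533]
ft_force: [1.9, 1.4, 0.2]
width: 0.0855
finger_force: 0.0
```

Request:
jog_arm --pt "-4 1.7 0 0 0 0 1" --pt "-4 1.7 0 0 0 0 1" --pt "-4 1.7 0 0 0 0 1" --pt "-4 1.7 0 0 0 0 1" --pt "0 0 0 0 0 0 1"

```text
time_s: 3.1
eef_pos: [0.4958, -0.2211, 0.2504]
tcp_rot: [-3.138, -0.0, 1.529]
ft_force: [-0.4, 0.3, -1.0]
width: 0.0852
finger_force: 0.0
```

```bash
python3 - <<'E'
from h import *
s=bot.get_state(); print(s['eef_pos'],s['tcp_rot'],s['qpos'])
im,d=shot('wrist','wrist1')
z=np.load('pics/wrist1.npz');h=cv2.cvtColor(im,cv2.COLOR_RGB2HSV).astype(int);P=z['P']
m=(h[...,0]>10)&(h[...,0]<30)&(h[...,1]>130)&(d>0)&(P[...,2]>.016)&(abs(P[...,0]-.514)<.05)&(abs(P[...,1]+.272)<.1)
t=P[m]; print(len(t),np.median(t[:,2]),cv2.minAreaRect((t[:,:2]*1000).astype(np.float32)))
E
```

```text
[ 0.49583599 -0.22113973  0.25040009] [-3.13756243e+00 -3.64735516e-04  1.52857958e+00] [-4.81369607e-01 -6.00056455e-02  1.38844323e+00 -1.42641417e-03
  1.81695772e+00 -4.39498555e-01]
1725 0.022347478535245914 ((528.1397094726562, -270.3109130859375), (72.17533111572266, 139.13485717773438), 9.805907249450684)
```

View pics/wrist1.png

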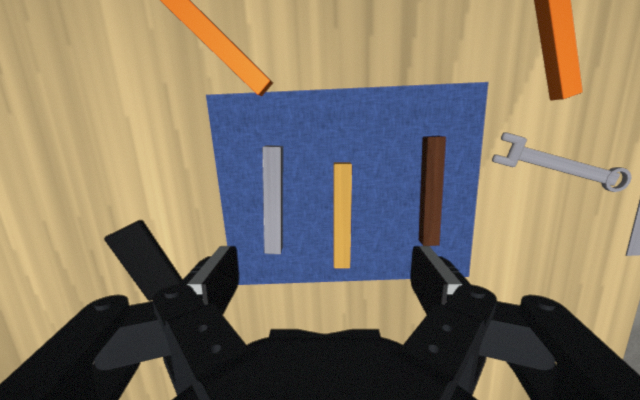

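The wrist view shows the brass bar at (342,215), between steel at (272,200) and wood at (433,190). I'll refine using tight segmentation.

```bash
python3 - <<'E'
from h import *
z=np.load('pics/wrist1.npz');P=z['P'];d=z['d'];h=cv2.cvtColor(z['im'],cv2.COLOR_RGB2HSV).astype(int)
v,u=np.mgrid[:400,:640]
for n,(a,b,c,e),mm in [('drift',(325,155,360,275),(h[...,0]>12)&(h[...,0]<30)&(h[...,1]>120)&(h[...,2]>120)),('steel',(255,140,290,260),h[...,1]<60)]:
    m=mm&(d>0)&(u>a)&(u<c)&(v>b)&(v<e); t=P[m]; print(n,len(t),np.median(t[:,2]),cv2.minAreaRect((t[:,:2]*1000).astype(np.float32)),h[215,342])
K,r,t=z['K'],z['R'],z['t']; print(-r.T@t)
print((tri([('wrist1',342.5,216),('side0',0,0)]) if 0 else ''))
E
```

```text
drift 1730 0.02235484718212844 ((516.18994140625, -272.58575439453125), (138.2080535888672, 20.815404891967773), 88.0757064819336) [ 20 158 216]
steel 1995 0.022290339616595368 ((425.63616943359375, -252.12646484375), (147.69091796875, 27.290008544921875), 85.29023742675781) [ 20 158 216]
[ 0.49958873 -0.15445109  0.3714123 ]
```

```bash
python3 - <<'E'
from h import *
z=np.load('pics/wrist1.npz');P=z['P'];d=z['d']
for a,b in [((185,240),(245,300)),((405,240),(470,300))]:
    q=P[a[1]:b[1],a[0]:b[0]].reshape(-1,3); dd=d[a[1]:b[1],a[0]:b[0]].ravel(); q=q[(dd>0)&(q[:,2]>.1)]; i=np.argsort(q[:,2])[:300:40]; print((q[i]*1000).round(1), )
E
```

```text
[[ 453.3 -221.4  241.5]
 [ 453.4 -221.8  243.9]
 [ 453.3 -222.6  245.5]
 [ 450.4 -208.1  246.9]
 [ 453.8 -213.   247.6]
 [ 454.  -220.8  248.6]
 [ 453.7 -210.6  249.4]
 [ 450.1 -208.1  250.2]]
[[ 539.8 -219.4  240.6]
 [ 538.8 -226.6  243.4]
 [ 539.1 -233.9  245.2]
 [ 539.1 -218.2  246.3]
 [ 539.  -224.4  247.4]
 [ 543.4 -212.3  248.3]
 [ 539.1 -226.1  249.1]
 [ 539.3 -226.1  250. ]]
```

Request:
jog_arm --pt "-2.5 1.1 2 0 0 0 0.8" --pt "-2.5 1.1 4 0 0 0 0.8" --pt "0 0 4.5 0 0 -0.5 0.8" --pt "0 0 4.5 0 0 0 0.8" --pt "0 0 0 0 0 0 0.8" --force 80

```text
time_s: 3.65
eef_pos: [0.5119, -0.2646, 0.0951]
tcp_rot: [-3.129, -0.007, 1.543]
ft_force: [-0.7, 0.1, -2.0]
width: 0.0682
finger_force: 0.0
```

Request:
jog_arm --pt "0 0 2 0 0 0 0.8" --pt "0 0 1.5 0 0 0 0.8" --pt "0 0 0 0 0 0 0.8" --pt "0 0 0 0 0 0 0.8" --pt "0 0 0 0 0 0 0.8"

```text
time_s: 4.15
eef_pos: [0.5164, -0.2681, 0.0703]
tcp_rot: [3.139, 0.001, 1.542]
ft_force: [-0.4, -0.5, -0.3]
width: 0.0683
finger_force: 0.0
```

Request:
jog_arm --pt "-0.2 -0.1 1.5 0 0 0 0.8" --pt "-0.2 0 1.5 0 0 0.3 0.8" --pt "0 0 1 0 0 0 0.8" --pt "0 0 0.5 0 0 0 0.8" --pt "0 0 0 0 0 0 0.8"

```text
time_s: 4.65
eef_pos: [0.5138, -0.2713, 0.0215]
tcp_rot: [-3.139, -0.001, 1.537]
ft_force: [-0.6, 0.6, -0.0]
width: 0.0685
finger_force: 0.0
```

Request:
jog_arm --pt "0 0.1 -0.2 0 0 0 0.8" --pt "0 0 0 0 0 0 0.8" --pt "0 0 0 0 0 0 0.6" --pt "0 0 0 0 0 0 0.6" --pt "0 0 0 0 0 0 0.6"

```text
time_s: 5.15
eef_pos: [0.5157, -0.2718, 0.0255]
tcp_rot: [3.141, 0.0, 1.537]
ft_force: [0.1, -0.3, 0.5]
width: 0.0512
finger_force: 0.0
```

Request:
jog_arm --pt "0 0 0.1 0 0 0 0.4" --pt "0 0 0 0 0 0 0.4" --pt "0 0 0 0 0 0 0.2" --pt "0 0 0 0 0 0 0" --pt "0 0 0 0 0 0 0"

```text
time_s: 5.65
eef_pos: [0.5157, -0.2718, 0.0245]
tcp_rot: [3.141, 0.0, 1.537]
ft_force: [-0.2, 1.7, 1.1]
width: 0.0201
finger_force: 80.5
```

Request:
jog_arm --pt "0 0 0 0 0 0 0" --pt "0 0 0 0 0 0 0" --pt "0 0 0 0 0 0 0" --pt "0 0 0 0 0 0 0" --pt "0 0 0 0 0 0 0"

```text
time_s: 6.15
eef_pos: [0.5157, -0.2718, 0.0245]
tcp_rot: [3.141, 0.0, 1.537]
ft_force: [0.6, 0.2, 3.3]
width: 0.02
finger_force: 80.5
```

Request:
jog_arm --pt "0 0 -0.5 0 0 0 0" --pt "0 0 -1 0 0 0 0" --pt "0 0 -2 0 0 0 0" --pt "0 0 -2 0 0 0 0" --pt "0 0 -2 0 0 0 0"

```text
time_s: 6.65
eef_pos: [0.5151, -0.2716, 0.0995]
tcp_rot: [-3.14, -0.001, 1.537]
ft_force: [-0.0, -0.2, -5.7]
width: 0.0201
finger_force: 79.5
```

Request:
jog_arm --pt "1 0.2 0 0 0 1 0" --pt "2.5 0.2 0 0 0 0 0" --pt "3 0.3 0 0 0 0 0" --pt "3 0.3 0 0 0 0 0" --pt "3 0.2 0 0 0 0 0"

```text
time_s: 7.15
eef_pos: [0.5335, -0.1464, 0.099]
tcp_rot: [-3.14, -0.0, 1.519]
ft_force: [0.4, 0.2, -5.6]
width: 0.0204
finger_force: 79.6
```

Request:
jog_arm --pt "3 0.3 0 0 0 0 0" --pt "3 0.3 0 0 0 0 0" --pt "3 0.3 0 0 0 0 0" --pt "1.5 0 0 0 0 0 0" --pt "0 0 0 0 0 0 0"

```text
time_s: 7.65
eef_pos: [0.5479, -0.0413, 0.099]
tcp_rot: [-3.141, -0.001, 1.522]
ft_force: [0.7, -0.3, -5.6]
width: 0.0204
finger_force: 79.6
```

```bash
python3 - <<'E'
from h import *
s=bot.get_state(); print(s['eef_pos'],s['tcp_rot'],s['width'],s['finger_force'],s['qpos'])
im,d=shot('side','side1')
z=np.load('pics/side1.npz');P=z['P'];h=cv2.cvtColor(im,cv2.COLOR_RGB2HSV).astype(int)
m=(h[...,0]>12)&(h[...,0]<30)&(h[...,1]>120)&(d>0)&(abs(P[...,0]-s['eef_pos'][0])<.05)&(abs(P[...,1]-s['eef_pos'][1])<.09)&(P[...,2]>.04)&(P[...,2]<.12); t=P[m]
print(len(t),t.min(0),t.max(0),cv2.minAreaRect((t[:,:2]*1000).astype(np.float32)))
E
```

```text
[ 0.54794005 -0.04126363  0.0990315 ] [-3.14055125e+00 -5.03377768e-04  1.52202337e+00] 0.020441886665257977 79.60173010826111 [-1.37317750e-01 -1.84993974e-02  1.61640840e+00  4.09453700e-04
  1.54476550e+00 -8.85559298e-02]
476 [ 0.52697408 -0.1137184   0.07648432] [0.55840108 0.01916944 0.10849498] ((541.5702514648438, -46.90911865234375), (133.27183532714844, 29.168624877929688), 87.77266693115234)
```

View pics/side1.png

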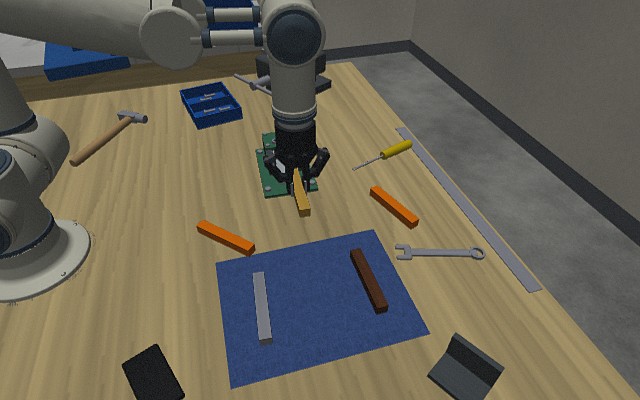

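The side view shows the brass bar held level in the gripper, with its rear end at (305,211). Steel and wood are undisturbed. Next I'll lower it in front of the jig.

Request:
jog_arm --pt "0 -0.1 1.5 0 0 0 0" --pt "0 0 1.8 0 0 0 0" --pt "0 0 1.5 0 0 0 0" --pt "0 0 0.8 0 0 0 0" --pt "0 0 0 0 0 0 0"

```text
time_s: 8.2
eef_pos: [0.5459, -0.0435, 0.0409]
tcp_rot: [-3.138, -0.0, 1.518]
ft_force: [0.2, 1.1, -6.1]
width: 0.0203
finger_force: 79.6
```

Request:
jog_arm --pt "1 0 0 0 0 0 0" --pt "1.5 0 0 0 0 0 0" --pt "1 0 0 0 0 0 0" --pt "0 0 0 0 0 0 0" --pt "0 0 0 0 0 0 0"

```text
time_s: 8.7
eef_pos: [0.5492, -0.0075, 0.0437]
tcp_rot: [3.141, 0.0, 1.521]
ft_force: [-0.9, 0.1, -5.9]
width: 0.0204
finger_force: 79.6
```

```bash
python3 - <<'E'
from h import *
s=bot.get_state(); print(s['eef_pos'],s['tcp_rot'],s['ft_force'])
im1,_=shot('scene','scene2'); im2,_=shot('side','side2')
a=cv2.resize(im1[170:250,330:480,::-1],None,fx=5.2,fy=5.2,interpolation=2); b=cv2.resize(im2[110:220,235:345,::-1],None,fx=1.5,fy=1.5,interpolation=2)
o=np.zeros((600,790,3),np.uint8);o[:a.shape[0],:a.shape[1]]=a;o[420:420+b.shape[0],:b.shape[1]]=b;cv2.imwrite('pics/c2.png',o)
E
```

```text
[ 0.54923086 -0.00750544  0.04369013] [3.14091475e+00 4.23259803e-04 1.52081987e+00] [-0.92904891  0.13867644 -5.92478128]
```

View pics/c2.png

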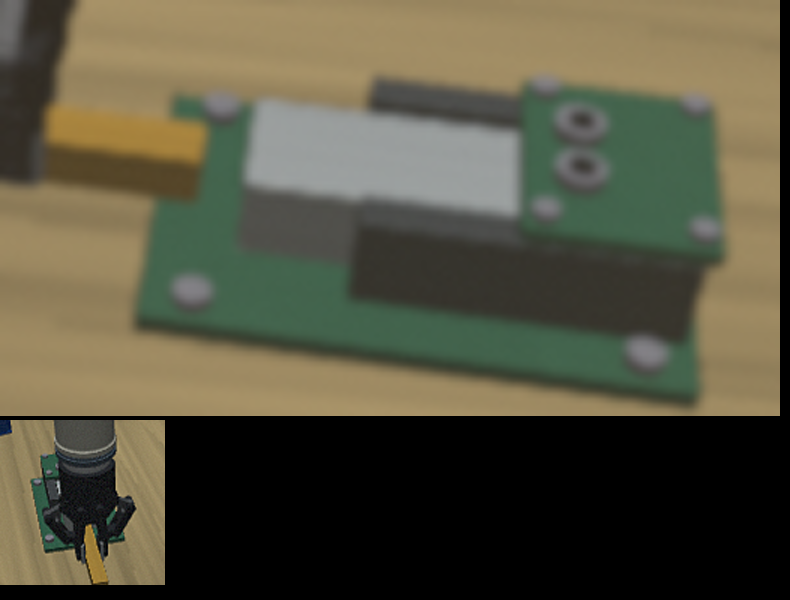

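The drift sits level, about 17 mm short of the block's near end (tip at (205,142), block face at (247,143)), and is centred on it. Now I'll make the first gentle push.

Request:
jog_arm --pt "0.4 0 0 0 0 0 0" --pt "0.4 0 0 0 0 0 0" --pt "0.4 0 0 0 0 0 0" --pt "0.3 0 0 0 0 0 0" --pt "0.3 0 0 0 0 0 0"

```text
time_s: 9.3
eef_pos: [0.5499, 0.0099, 0.0433]
tcp_rot: [-3.142, 0.001, 1.519]
ft_force: [-0.1, -3.3, -5.5]
width: 0.0205
finger_force: 79.6
```

Request:
jog_arm --pt "0.4 0 0 0 0 0 0" --pt "0.4 0 0 0 0 0 0" --pt "0.4 0 0 0 0 0 0" --pt "0.3 0 0 0 0 0 0" --pt "0 0 0 0 0 0 0"

```text
time_s: 9.8
eef_pos: [0.5508, 0.0255, 0.0433]
tcp_rot: [3.142, -0.001, 1.52]
ft_force: [0.3, 0.4, -4.4]
width: 0.02
finger_force: 79.6
```

Request:
jog_arm --pt "0.3 0 0 0 0 0 0" --pt "0.2 0 0 0 0 0 0" --pt "0 0 0 0 0 0 0" --pt "0 0 0 0 0 0 0" --pt "-0.5 0 0 0 0 0 0"

```text
time_s: 10.3
eef_pos: [0.5507, 0.0254, 0.0433]
tcp_rot: [-3.142, -0.001, 1.52]
ft_force: [-0.2, -1.0, -6.4]
width: 0.0206
finger_force: 79.6
```

Request:
jog_arm --pt "-0.8 0 0 0 0 0 0" --pt "-0.7 0 0 0 0 0 0" --pt "0 0 0 0 0 0 0" --pt "0 0 0 0 0 0 0" --pt "0 0 0 0 0 0 0"

```text
time_s: 10.8
eef_pos: [0.55, 0.0099, 0.0433]
tcp_rot: [3.142, -0.0, 1.519]
ft_force: [-0.4, 0.1, -5.5]
width: 0.0203
finger_force: 79.6
```

```bash
python3 - <<'E'
from h import *
s=bot.get_state(); print(s['eef_pos'],s['tcp_rot'],s['ft_force'])
im1,_=shot('scene','scene3')
cv2.imwrite('pics/c3.png',cv2.resize(im1[170:250,330:480,::-1],None,fx=5.2,fy=5.2,interpolation=2))
E
```

```text
[0.54996856 0.00987428 0.04329057] [ 3.14157435e+00 -2.33091015e-04  1.51910134e+00] [-0.40784568  0.13055759 -5.49704455]
```

View pics/c3.png

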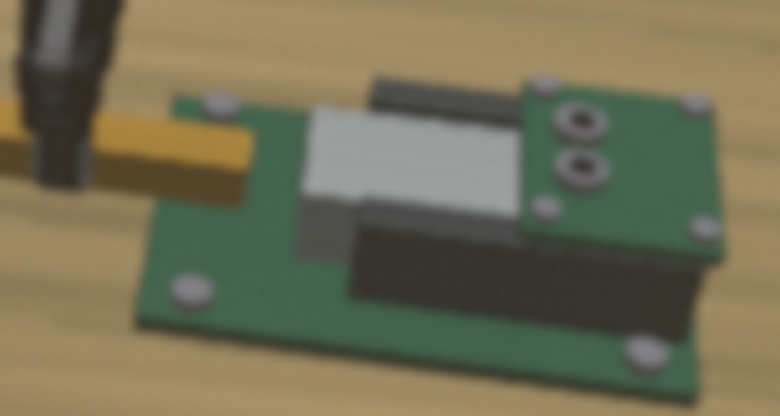

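Block's near face is now at (307,150), having moved about 20 mm with about 20 mm left to the rail ends at (362,200). The drift is clear of it. Pushing on.

Request:
jog_arm --pt "0.5 0 0 0 0 0 0" --pt "0.5 0 0 0 0 0 0" --pt "0.4 0 0 0 0 0 0" --pt "0.3 0 0 0 0 0 0" --pt "0.3 0 0 0 0 0 0"

```text
time_s: 11.35
eef_pos: [0.551, 0.0303, 0.0433]
tcp_rot: [-3.142, 0.0, 1.52]
ft_force: [-0.5, -1.9, -4.5]
width: 0.0203
finger_force: 79.6
```

Request:
jog_arm --pt "0.4 0 0 0 0 0 0" --pt "0.4 0 0 0 0 0 0" --pt "0.4 0 0 0 0 0 0" --pt "0.3 0 0 0 0 0 0" --pt "0 0 0 0 0 0 0"

```text
time_s: 11.85
eef_pos: [0.5518, 0.0454, 0.0432]
tcp_rot: [-3.142, -0.001, 1.52]
ft_force: [0.0, -0.6, -6.3]
width: 0.0203
finger_force: 79.6
```

Request:
jog_arm --pt "0.1 0 0 0 0 0 0" --pt "0.1 0 0 0 0 0 0" --pt "0 0 0 0 0 0 0" --pt "0 0 0 0 0 0 0" --pt "0 0 0 0 0 0 0"

```text
time_s: 12.35
eef_pos: [0.5519, 0.0468, 0.0433]
tcp_rot: [3.142, -0.0, 1.519]
ft_force: [-0.7, -1.6, -5.6]
width: 0.0201
finger_force: 79.6
```

Now small steps, watching for the stop.

Request:
jog_arm --pt "0.1 0 0 0 0 0 0" --pt "0.1 0 0 0 0 0 0" --pt "0 0 0 0 0 0 0" --pt "0 0 0 0 0 0 0" --pt "0 0 0 0 0 0 0"

```text
time_s: 12.85
eef_pos: [0.552, 0.0489, 0.0433]
tcp_rot: [3.142, -0.0, 1.519]
ft_force: [-0.6, -1.9, -5.5]
width: 0.0203
finger_force: 79.6
```

Request:
jog_arm --pt "0.1 0 0 0 0 0 0" --pt "0 0 0 0 0 0 0" --pt "0 0 0 0 0 0 0" --pt "0 0 0 0 0 0 0" --pt "0 0 0 0 0 0 0"

```text
time_s: 13.35
eef_pos: [0.552, 0.0499, 0.0433]
tcp_rot: [3.142, -0.0, 1.519]
ft_force: [-0.4, -1.5, -5.4]
width: 0.0201
finger_force: 79.6
```

Request:
jog_arm --pt "0.1 0 0 0 0 0 0" --pt "0 0 0 0 0 0 0" --pt "0 0 0 0 0 0 0" --pt "0 0 0 0 0 0 0" --pt "0 0 0 0 0 0 0"

```text
time_s: 13.85
eef_pos: [0.5521, 0.0508, 0.0433]
tcp_rot: [-3.142, 0.0, 1.519]
ft_force: [-0.1, -2.6, -4.9]
width: 0.0201
finger_force: 79.6
```

```bash
python3 - <<'E'
from h import *
s=bot.get_state(); print(s['eef_pos'],s['ft_force'])
im1,_=shot('scene','scene4')
cv2.imwrite('pics/c4.png',cv2.resize(im1[170:250,330:480,::-1],None,fx=5.2,fy=5.2,interpolation=2))
E
```

```text
[0.55205518 0.05078189 0.04326665] [-0.12748516 -2.60577239 -4.92170212]
```

View pics/c4.png

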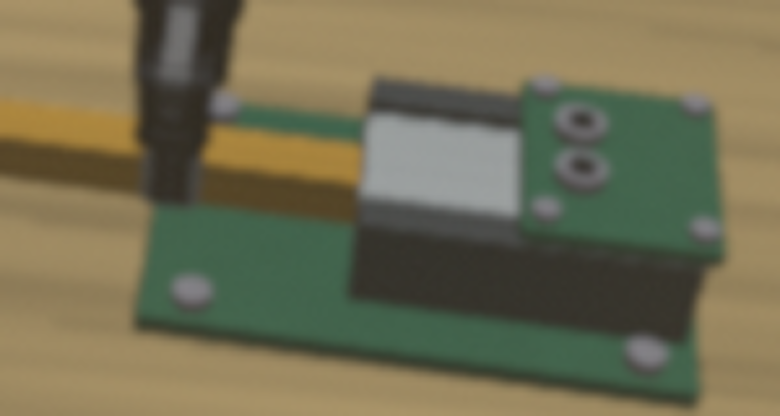

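The block's near end (363,150) is flush with the rail ends (366,110 to 358,205). I'll add two small 1 mm steps to feel the stop.

Request:
jog_arm --pt "0.1 0 0 0 0 0 0" --pt "0 0 0 0 0 0 0" --pt "0 0 0 0 0 0 0" --pt "0 0 0 0 0 0 0" --pt "0 0 0 0 0 0 0"

```text
time_s: 14.4
eef_pos: [0.552, 0.0508, 0.0433]
tcp_rot: [-3.141, 0.002, 1.519]
ft_force: [-0.6, -6.0, -4.6]
width: 0.0201
finger_force: 79.7
```

The stop is met: the force rose and motion ceased. Now I'll withdraw, lift and carry the drift back to its original spot.

Request:
jog_arm --pt "-0.5 0 0 0 0 0 0" --pt "-1 0 0 0 0 0 0" --pt "-1.5 0 0 0 0 0 0" --pt "-1.5 0 -0.5 0 0 0 0" --pt "-1.5 0 -2 0 0 0 0"

```text
time_s: 14.9
eef_pos: [0.5472, -0.0096, 0.066]
tcp_rot: [-3.136, -0.0, 1.519]
ft_force: [0.0, 0.2, -5.3]
width: 0.0206
finger_force: 79.4
```

Request:
jog_arm --pt "-2 0 -2 0 0 0 0" --pt "-2 0 -1 0 0 0 0" --pt "-2.5 -0.2 0 0 0 0 0" --pt "-2.5 -0.2 0 0 0 0 0" --pt "-2.5 -0.2 0 0 0 0 0"

```text
time_s: 15.4
eef_pos: [0.5367, -0.1248, 0.099]
tcp_rot: [3.141, 0.0, 1.519]
ft_force: [0.5, -0.7, -6.4]
width: 0.02
finger_force: 79.7
```

Request:
jog_arm --pt "-2.5 -0.3 0 0 0 0 0" --pt "-2.5 -0.3 0 0 0 0 0" --pt "-2.5 -0.3 0 0 0 -1 0" --pt "-2.5 -0.3 0 0 0 0 0" --pt "-2 0 0 0 0 0 0"

```text
time_s: 15.9
eef_pos: [0.5187, -0.2446, 0.0988]
tcp_rot: [3.141, 0.001, 1.535]
ft_force: [0.3, 0.4, -5.5]
width: 0.0203
finger_force: 79.7
```

Request:
jog_arm --pt "-1 0 0 0 0 0 0" --pt "0 0 0 0 0 0 0" --pt "0 0 0 0 0 0 0" --pt "0 0 0 0 0 0 0" --pt "0 0 0 0 0 0 0"

```text
time_s: 16.4
eef_pos: [0.5196, -0.251, 0.0983]
tcp_rot: [-3.142, -0.0, 1.538]
ft_force: [0.3, 0.2, -4.7]
width: 0.0202
finger_force: 79.7
```

Request:
jog_arm --pt "-1 -0.2 1.5 0 0 0 0" --pt "-0.5 -0.2 2 0 0 0 0" --pt "0 0 1.5 0 0 0 0" --pt "0 0 1 0 0 0 0" --pt "0 0 0.5 0 0 0 0"

```text
time_s: 16.9
eef_pos: [0.5142, -0.2663, 0.0312]
tcp_rot: [-3.139, -0.001, 1.537]
ft_force: [0.1, 0.7, -6.4]
width: 0.0201
finger_force: 79.6
```

Request:
jog_arm --pt "0 0 0.3 0 0 0 0" --pt "0 0 0.1 0 0 0 0" --pt "0 0 0 0 0 0 0" --pt "0 0 0 0 0 0 0" --pt "0 0 0 0 0 0 0"

```text
time_s: 17.4
eef_pos: [0.5152, -0.267, 0.0299]
tcp_rot: [3.141, 0.001, 1.537]
ft_force: [0.2, 0.5, -5.2]
width: 0.0203
finger_force: 79.6
```

5.4 mm left before the drift touches the bench.

Request:
jog_arm --pt "0 0 0.2 0 0 0 0" --pt "0 0 0.2 0 0 0 0" --pt "0 0 0.1 0 0 0 0" --pt "0 0 0 0 0 0 0" --pt "0 0 0 0 0 0 0"

```text
time_s: 17.9
eef_pos: [0.5149, -0.2668, 0.0245]
tcp_rot: [3.142, -0.0, 1.537]
ft_force: [-1.3, 1.1, -2.4]
width: 0.0201
finger_force: 80.0
```

Request:
jog_arm --pt "0 0 0.1 0 0 0 0" --pt "0 0 0 0 0 0 0" --pt "0 0 0 0 0 0 0" --pt "0 0 0 0 0 0 0" --pt "0 0 0 0 0 0 0"

```text
time_s: 18.4
eef_pos: [0.5149, -0.2668, 0.0245]
tcp_rot: [3.141, 0.0, 1.537]
ft_force: [-5.9, 1.7, 2.5]
width: 0.0202
finger_force: 80.9
```

The drift rests on the bench (weight taken up). Releasing to part-open so the fingers stay clear of the steel bar, then rising.

Request:
jog_arm --pt "0 0 0 0 0 0 0.3" --pt "0 0 0 0 0 0 0.4" --pt "0 0 0 0 0 0 0.6" --pt "0 0 0 0 0 0 0.6" --pt "0 0 0 0 0 0 0.6" --force 20

```text
time_s: 18.9
eef_pos: [0.515, -0.2669, 0.0233]
tcp_rot: [3.141, 0.0, 1.537]
ft_force: [-0.6, -0.4, -0.1]
width: 0.0512
finger_force: 0.0
```

Request:
jog_arm --pt "0 0 0 0 0 0 0.6" --pt "0 0 -0.5 0 0 0 0.6" --pt "0 0 -2 0 0 0 0.6" --pt "0 0 -3 0 0 0 0.6" --pt "0 0 -4 0 0 0 0.6"

```text
time_s: 19.4
eef_pos: [0.5139, -0.2662, 0.1175]
tcp_rot: [-3.138, -0.002, 1.537]
ft_force: [0.3, -0.2, 0.2]
width: 0.0511
finger_force: 0.0
```

Request:
jog_arm --pt "0 0 -4 0 0 0 0.6" --pt "0 0 -3 0 0 0 0.6" --pt "0 0 0 0 0 0 0.6" --pt "0 0 0 0 0 0 0.6" --pt "0 0 0 0 0 0 0.6"

```text
time_s: 19.9
eef_pos: [0.5144, -0.2665, 0.1868]
tcp_rot: [-3.14, -0.001, 1.537]
ft_force: [0.0, 0.5, 0.1]
width: 0.0512
finger_force: 0.0
```

```bash
python3 - <<'E'
from h import *
s=bot.get_state(); print(s['eef_pos'],s['width'],s['finger_force'])
shot('scene','scene5')
z=np.load('pics/scene5.npz')
E
```

```text
[ 0.51442722 -0.26652735  0.18683145] 0.05117082016720863 0.0
```

View pics/scene5.png

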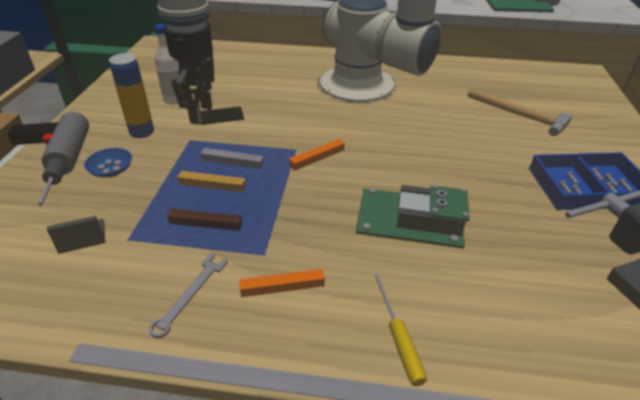

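The drift lies flat at (212,181), the block is home in the jig at (415,203), steel is untouched at (232,158), and the gripper is clear. Handing in.

```bash
python3 -c "
from plant import bot
print(bot.job_done())"
```

```text
the job is handed in; nothing more can be done
None
```

The block was tapped halfway, left clear of the drift, then tapped home against the stop and flush with the rail ends; the drift lies flat back on the mat, the steel bar was not touched, and the job is handed in (no verdict was returned).

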